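Roll the dust roller along a bare circuit board

TASK

Clean the bare green circuit board by rolling the blue dust roller along it: push on top of the roller with the fingertips, in as many strokes as you like, so that it rolls along the board until its axle lies squarely in line with the two yellow pointers on the side rails, and leave it resting there. Only push it from its top: do not grip it, lift it, drag it, or push with a finger down beside it, do not let it run off the board, and leave the other things on the bench where they are.

Things in the scene. Friction and masses are not known exactly. Their poses are not given: they have to be found in the camera images.
- roller: loose roller on the board: blue barrel 54 mm diameter, 110 mm long, 6 mm stub at each end; 0.25-0.5 kg. Origin at its centre on the axle (27 mm above the board, 51 above the bench); y axis = axle, x and z turn as it rolls. Starts square across the board, 60-105 mm from the pointers, either side. From 50 mm/s it stops within a few mm. Without slip a fingertip on its top goes twice as far as it.
- marker: pair of fixed yellow pointers, one on each side rail, 16 mm wide, tops 20 mm above the board, pointing at each other across it. Origin midway between them on the board's top face (24 mm above the bench); y axis along the line through both (where the axle must stop), x axis along the board (the roller may have to go either way along it), z up.
- holder: fixed board holder 280 x 190 mm, origin at the centre of its underside on the bench, x axis along the rails, z up. The flat bare green board (280 x 132 mm) has its top 24 mm above the bench. An aluminium rail 26 mm wide runs along each long side, top 40 mm above the bench; the ends are open. The roller has 11 mm of room to each rail.
- weight: bystander, loose: small turned steel weight 32 mm wide, 56 mm tall, standing on the bench close beside the holder; origin under its centre
- nozzle: bystander, loose: steel hot-air nozzle, 22 mm square foot and round neck, 50 mm tall, standing close beside the holder; origin under its centre
- flux: bystander, loose: small amber bottle 34 mm wide, 75 mm tall, red cap, standing close beside the holder; origin under its centre
- spool: bystander, loose: solder spool standing on its flange, 60 mm wide, 55 mm tall; origin under its centre
- driver: bystander, loose: screwdriver lying on the bench
- tray: bystander, loose: black divided parts tray 140 x 90 x 25 mm; origin under its centre
- cup: bystander, loose: grey cup 64 mm wide, 60 mm tall; origin under its centre
Things that resemble listed ones, but are neither listed nor needed, are in the scene too. Several things have the shape of the roller; the one meant has the colours described above.

How it is judged:
By the outcome, as a careful person would: the job done as asked, in the order asked, and still so for the second after the job is handed in, with the robot touching nothing.
It also fails if it takes over 45 s, if anything falls off the work surface, if the arm or the gripper's body presses on something with over 40 N, if the wrist force passes 120 N, or if a joint passes its speed limit or range.

ROBOT

A 6-joint arm with a two-finger parallel gripper is mounted at the origin on the work surface. World frame = base frame: x ahead of the robot, y to its left, z up, the work surface at z = 0. Lengths are in mm, angles in degrees, forces in N, time in s.
With the tool pointing down it reaches from about 325 to 925 mm from the base axis. Payload 3.1 kg.
Tool frame: the origin (TCP) lies at the very end of the fingers, on their centre line; the grasp point (between the pads) lies grasp_offset behind it (grasp_offset is the distance from the TCP to the grasp point, in mm); z points along the fingers, y is the line along which they close (so a half turn about z gives the same grasp; the last joint's range is limited). The gripper opens to 85 mm and grips with 20 to 120 N. Pads are 22 mm wide; open, the fingers measure 114 mm over their backs; the gripper's body (76 mm by 85 mm) begins 54 mm behind the grasp point. The pads swing forward as they close: fully open they stand 13 mm farther back than shut.
Start: joints at [-74.095, 12.427, 92.441, -0, 75.132, -6.429], TCP at [237.524, -578.119, 231.3] pointing down, gripper open.
Joint ranges: [-157.48, 157.48], [-44.54, 120.13], [17.64, 146.25], [-64.5, 244.5], [7.68, 150.69], [-147.95, 147.95]. Speed limits (degrees/s): [159.86, 159.86, 180, 180, 180, 180].

INTERFACE

Orientations are given as [roll, pitch, yaw] about the fixed x, y, z axes, in that order (R = Rz(yaw) Ry(pitch) Rx(roll)).
In Python, from station import * gives the robot as it stands. Calls block until the motion is done:
- goto(position, orientation): joint-space move of the TCP to a pose.
- move_l(position, attitude=None, speed=150): straight line of the TCP; attitude=None keeps the orientation; speed is the mean speed in mm/s.
- move_j(angles): joint-space move.
- grip(opening, squeeze=None): finger opening in mm; squeeze is the grip in N (None keeps the last); returns when the fingers have stopped.
- wait(seconds).
- solve_ik(position, orientation): joint angles nearest the present ones, or None.
- get_obs(): the state.
- get_image(name): name is "scene" or "top" or "wrist"; returns the picture (400x640x3 uint8, red, green, blue); there is no depth.
- get_calibration(name): a dict with "fx", "fy", "cx", "cy" (pixels), "D" ([k1, k2, p1, p2, k3] as OpenCV has them; the pictures are not rectified), "R" (3x3) and "t" (3): a world point X has camera coordinates R X + t; the wrist camera has in their place "mount" (4x4, takes a point from camera to tool coordinates, whose origin is the TCP and whose axes are the flange's). Camera axes: x right, y down, z forward; pixel columns grow to the right and rows downward; lengths in mm; the calibration is good to about 2 mm. A picture is of the moment at which its call begins: read the wrist's pose just before it. get_calibration takes no time and is no camera call.
A pose or a line that the arm cannot do raises Unreachable and nothing moves.
- sign_off(): hands the job in; it is judged then, once.
Trained networks look in the newest picture that a camera, given by its name, has taken for a name from the list of things; names that differ only in an ending like _2 or _b are one class to them, and where a whole thing is asked for, a point or a joint stands for the part that bears it (a point fixed in the world has none). Each returns a list of dicts, best first, with "score" (0 to 1); they miss things now and then, are a little off and sometimes report something else, mostly with a low value. They report only what shows in the picture. A call takes as long as a camera call. They do not tell look-alikes from the thing itself.
- spot_in(name, camera): "extent" ([centre column, centre row, width, height] in pixels, round what is visible of it).
- regions_of(name, camera): "region" (400x640 bool, what is visible of it) and "extent" ([centre column, centre row, width, height] in pixels, round what is visible of it).
The state is a dict: "t": time; "joint_pos": joint angles; "qvel": joint speeds; "effort": joint torques, N m; "tcp_pos": TCP position; "ee_rot": TCP orientation; "wrist_force": force on the tool from outside, world axes, zero at the start; "moment": the same for the moment, N m; "grip_width": finger opening in mm; "grip_force": force on a finger pad.
Only numpy, scipy, OpenCV 4.12 (cv2) and the standard library are available. Lean on these libraries where they do the work, as an engineer would, in place of code of your own. Each camera call takes 0.05 s, during which the arm holds its last target. There are 200 camera calls.

## Working session

There is one attempt and no reset: what is moved stays moved. The work goes in short steps, each a Python script; the robot and the scene stay as the last script left them, time stands still between calls to the robot, and variables do not carry over. Pictures are saved under pics/ and viewed, at most 10 in all, crops included, and the job is handed in when it is done.

```bash
mkdir -p pics; ls
python3 - <<'E'
from station import *
import cv2
for n in ["scene","top"]:
    im=get_image(n); cv2.imwrite(f"pics/{n}0.png",im[:,:,::-1])
    c=get_calibration(n); print(n,c)
    for k in ["roller","marker","holder"]:
        print(k,[(round(d["score"],2),[round(float(v)) for v in d["extent"]]) for d in spot_in(k,n)])
o=get_obs();print(o["t"],o["tcp_pos"],o["ee_rot"])
E
```

```text
pics
scene {'fx': 393.6851364052955, 'fy': 393.6851364052955, 'cx': 319.03728650933596, 'cy': 201.06987628794025, 'D': array([0.01121444, 0.        , 0.        , 0.        , 0.        ]), 'R': array([[-0.73029883,  0.68278318, -0.02169679],
       [ 0.48343171,  0.4941123 , -0.72259727],
       [-0.48265661, -0.53820086, -0.69092868]]), 't': array([ 359.70947248, -178.32640968, 1368.09175473])}
roller [(0.88, [285, 176, 31, 33]), (0.86, [463, 230, 44, 30]), (0.83, [238, 205, 45, 27]), (0.81, [402, 285, 48, 40]), (0.58, [312, 237, 47, 32]), (0.4, [381, 362, 78, 74])]
marker [(0.42, [327, 222, 64, 25]), (0.16, [381, 362, 77, 77])]
holder [(0.9, [314, 241, 109, 105])]
top {'fx': 474.4138285869839, 'fy': 474.4138285869839, 'cx': 321.30554528218056, 'cy': 196.6455443370434, 'D': array([-0.1434884,  0.       ,  0.       ,  0.       ,  0.       ]), 'R': array([[-1.49104463e-03, -9.99957744e-01,  9.07117029e-03],
       [-9.97378296e-01,  8.30788684e-04, -7.23591286e-02],
       [ 7.23485348e-02, -9.15527906e-03, -9.97337390e-01]]), 't': array([ -29.15852727,  495.11192718, 1527.83803039])}
roller [(0.82, [216, 270, 35, 35]), (0.8, [375, 211, 23, 34]), (0.64, [221, 193, 22, 39]), (0.59, [294, 171, 37, 29]), (0.56, [372, 153, 27, 36])]
marker [(0.64, [302, 194, 56, 22])]
holder [(0.95, [299, 181, 89, 102])]
0.4 [ 237.48897405 -577.9943601   231.08106219] [-1.79977688e+02 -2.45592368e-03  2.23339837e+01]
```

Run:
```python
import cv2,numpy as np
t=cv2.imread("pics/top0.png")
cv2.imwrite("pics/a.png",cv2.resize(t[110:310,170:430],None,fx=3,fy=3,interpolation=cv2.INTER_CUBIC))
```

```text
(no output)
```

View pics/a.png

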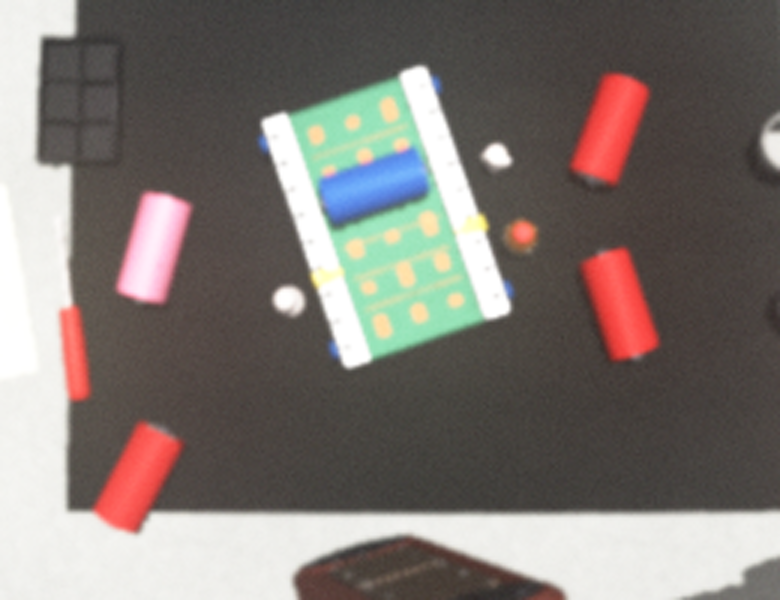

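View pics/scene0.png

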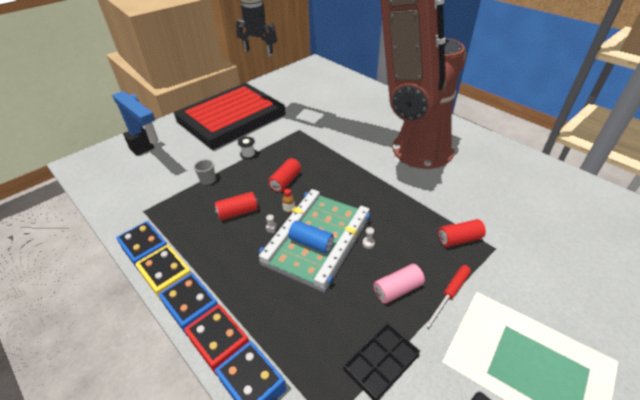

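The top view shows the blue roller on the board at about (295,172). The yellow pointers are at (279,202) and (329,185), on the robot side of the roller. The look-alikes are pink at (221,193) and red at (216,270), (375,211) and (372,153). Only the one on the board is blue, so I choose that. Next I measure it and move above it.

```bash
cat > h.py <<'E'
from station import *
import numpy as np, cv2
from scipy.spatial.transform import Rotation as Ro
def cam(n):
    c=get_calibration(n); K=np.array([[c["fx"],0,c["cx"]],[0,c["fy"],c["cy"]],[0,0,1.]])
    if n=="wrist":
        o=get_obs(); T=np.eye(4); T[:3,:3]=Ro.from_euler("xyz",o["ee_rot"],degrees=True).as_matrix(); T[:3,3]=o["tcp_pos"]
        T=T@np.array(c["mount"]); R,C=T[:3,:3],T[:3,3]
    else: R=np.array(c["R"]).T; C=-R@np.array(c["t"])
    return K,np.array(c["D"]),R,C
def world(px,z,k):
    K,D,R,C=k
    p=cv2.undistortPoints(np.float64(px).reshape(-1,1,2),K,D)[:,0]
    d=np.c_[p,np.ones(len(p))]@R.T
    return C+d*((z-C[2])/d[:,2])[:,None]
def comps(m,amin):
    n,l,s,c=cv2.connectedComponentsWithStats(m.astype(np.uint8))
    return [(s[i,4],c[i],l==i) for i in sorted(range(1,n),key=lambda i:-s[i,4]) if s[i,4]>=amin]
def look(n,save=None,amin=12,near=None,rad=110):
    """roller axle centre, roller yaw, pointers' midpoint, pointer-line yaw, signed x-offset"""
    k=cam(n); im=get_image(n)
    if save: cv2.imwrite(f"pics/{save}.png",im[:,:,::-1])
    h=cv2.cvtColor(im,cv2.COLOR_RGB2HSV).astype(int)
    H,S,V=h[...,0],h[...,1],h[...,2]
    b=comps((H>100)&(H<130)&(S>120)&(V>50),60); y=comps((H>21)&(H<34)&(S>110)&(V>110),amin)
    B=[(a,world([c],51,k)[0],m) for a,c,m in b]; Y=[(a,world([c],44,k)[0]) for a,c,m in y]
    if near is not None:
        B=[q for q in B if np.hypot(*(q[1]-near)[:2])<rad]; Y=[q for q in Y if np.hypot(*(q[1]-near)[:2])<rad+30]
    return k,im,B,Y
def axle(m,k):
    w,_=[np.array(v) for v in (world(np.argwhere(m)[:,::-1].astype(float),51,k)[:,:2],0)]
    r=cv2.minAreaRect(w.astype(np.float32)); p=cv2.boxPoints(r)
    e=[p[1]-p[0],p[2]-p[1]]; e=max(e,key=np.linalg.norm)
    a=np.degrees(np.arctan2(e[1],e[0]))%180
    return np.array(r[0]),a,sorted(r[1])
E
python3 - <<'E'
from h import *
for n in ["top","scene"]:
    k,im,B,Y=look(n,near=np.array([600,40,51]),rad=300)
    for a,p,m in B[:4]: print(n,"B",a,p.round(),axle(m,k))
    for a,p in Y[:6]: print(n,"Y",a,p.round(1))
print(np.array(get_calibration("wrist")["mount"]).round(2), get_calibration("wrist")["fx"])
E
```

```text
top B 493 [574.  57.  51.] (array([574.68121338,  57.71630478]), np.float32(108.50219), [48.00462341308594, 109.43521881103516])
top B 299 [871.   1.  51.] (array([891.48455811,  -1.13244247]), np.float32(90.011284), [92.37010192871094, 108.50221252441406])
top Y 344 [ 879.9 -120.4   44. ]
scene B 806 [577.  54.  51.] (array([574.93847656,  55.85830688]), np.float32(108.4749), [66.96791076660156, 127.75989532470703])
scene Y 43 [534.  -48.2  44. ]
scene Y 42 [480.  111.2  44. ]
scene Y 23 [877.9  81.9  44. ]
scene Y 18 [918.7 -41.8  44. ]
scene Y 16 [ 878.1 -112.9   44. ]
[[  -0.     -0.95   -0.31   81.34]
 [   1.     -0.      0.      0.76]
 [  -0.     -0.31    0.95 -142.71]
 [   0.      0.      0.      1.  ]] 360.4254251507911
```

```bash
cat >> h.py <<'E'
YAW=18.7
d=np.array([np.cos(np.radians(YAW)),np.sin(np.radians(YAW))])
def measure(save=None,near=np.array([535,42,51])):
    k,im,B,Y=look("wrist",save,40,near,100)
    a,p,m=B[0]; c,ang,sz=axle(m,k)
    P=[q[1] for q in Y[:2]]; mid=(P[0]+P[1])[:2]/2; e=(P[0]-P[1])[:2]
    ya=np.degrees(np.arctan2(e[1],e[0]))%180; nrm=np.array([np.sin(np.radians(ya)),-np.cos(np.radians(ya))])
    if nrm[0]<0: nrm=-nrm
    print("roller",c.round(1),ang,sz,"mid",mid.round(1),"line",ya.round(1),"gap",np.linalg.norm(e).round(1),"areas",[q[0] for q in Y[:4]],"OFF",((c-mid)@nrm).round(1),"LAT",((c-mid)@[-nrm[1],nrm[0]]).round(1))
    return c,ang,mid,ya,(c-mid)@nrm
E
python3 - <<'E'
from h import *
goto([*(np.array([540,44])+30*d),220],[180,0,YAW])
grip(50)
measure("w1")
o=get_obs();print(o["t"],o["tcp_pos"],o["grip_width"],o["wrist_force"],o["joint_pos"])
E
```

```text
roller [571.1  68.5] 108.64588 [54.367496490478516, 97.39948272705078] mid [506.3  31.8] line 109.3 gap 163.1 areas [np.int32(453), np.int32(393)] OFF 73.3 LAT 13.3
3.5167 [568.4010239   53.50400578 219.95661676] 49.94392709881221 [0.3845444  0.01322846 0.78903561] [-1.66496173e+00  6.46334173e+00  1.00512404e+02 -7.28991180e-04
  7.30296750e+01  6.96467094e+01]
```

View pics/w1.png

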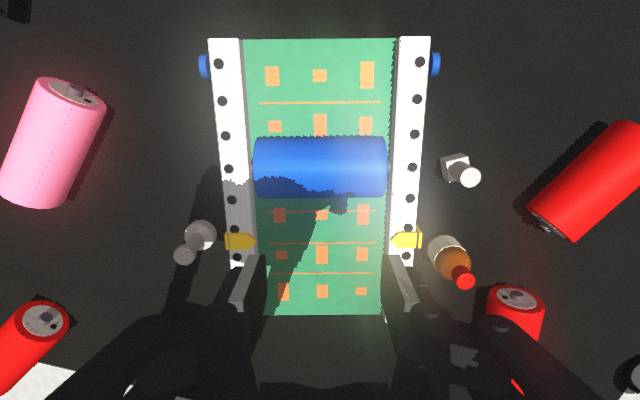

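```bash
sed -i 's/(S>120)&(V>50)/(S>110)\&(V>18)/' h.py
cat >> h.py <<'E'
A=[180,0,YAW]
def fz(): return get_obs()["wrist_force"][2]
def press(c,s,z0,target=6,step=0.5,zmin=62):
    """come down on the roller at c+s*d until the force reaches target; returns z"""
    xy=c+s*d; move_l([*xy,z0+6],A,200); move_l([*xy,z0],A,40); f0=0.8; z=z0
    while fz()-f0<target and z>zmin:
        z-=step; move_l([*xy,z],A,25)
    print("contact z",z,"f",get_obs()["wrist_force"].round(1)); return z
def stroke(c,L,z,s=None,sgn=-1,speed=50):
    """roll by L: tip travels 2L; starts at c-sgn*L/2... """
    e=c-sgn*L/2*d+sgn*2*L*d
    move_l([*e,z],A,speed); wait(.1); print("end f",get_obs()["wrist_force"].round(1))
    move_l([*e,z+8],A,60)
    return c+sgn*L*d
E
python3 - <<'E'
from h import *
c,ang,mid,ya,off=measure("w2")
c=np.array([574.8,57.0]) if abs(off-72.5)>4 else c
L=14
z=press(c,L/2,81)
c=stroke(c,L,z); print("pred",c)
o=get_obs();print(o["t"],o["tcp_pos"])
measure("w3")
E
```

```text
roller [572.4  64.9] 109.65324 [55.309608459472656, 105.54708099365234] mid [506.1  31.8] line 109.3 gap 163.1 areas [np.int32(449), np.int32(400)] OFF 73.4 LAT 9.4
contact z 73.0 f [-1.1  1.6  7.7]
end f [-0.1  1.2  8.4]
pred [559.09037447  60.42427519]
9.775 [552.20544348  58.03964995  80.83951946]
roller [557.5  50.9] 109.15267 [66.46307373046875, 128.212646484375] mid [508.1  37.4] line 108.8 gap 165.4 areas [np.int32(520), np.int32(102), np.int32(58), np.int32(54)] OFF 51.1 LAT -3.1
```

```bash
cat >> h.py <<'E'
def view(save):
    move_l([*(np.array([540,44])+30*d),220],A,300); wait(.2); return measure(save)
E
python3 - <<'E'
from h import *
view("w4"); print(get_obs()["t"])
E
```

```text
roller [559.5  60.1] 108.69105 [55.26908493041992, 105.2574691772461] mid [506.   32.7] line 109.1 gap 160.9 areas [np.int32(454), np.int32(324), np.int32(56)] OFF 59.5 LAT 8.3
10.6917
```

View pics/w4.png

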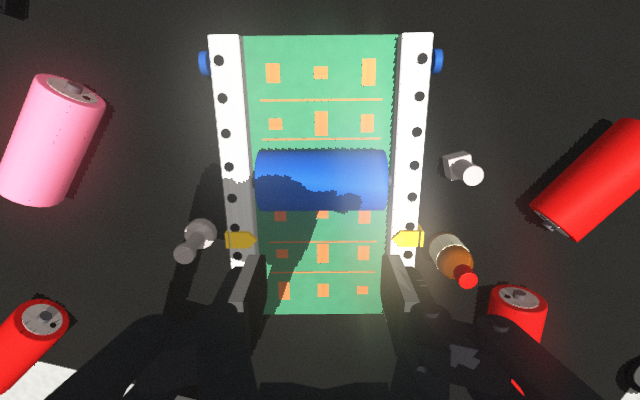

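The first stroke rolled it about 14 mm, which matches no-slip rolling, and it stayed square. In the view its barrel spans columns 255–388 at row 180, with the pointers at row 239. I continue with three more strokes.

Run:
```python
from h import *
import h
mid=np.array([506.1,32]); lat=np.array([-d[1],d[0]])
c=mid+59.5*d+3*lat
L=15
for i in range(3):
    z=press(c,L/2,74); c=stroke(c,L,z)
print(c); view("w5"); print(get_obs()["t"])
```

```text
contact z 72.5 f [0.  0.3 8.9]
end f [-0.3  0.1  8.4]
contact z 73.5 f [-0.4  0.5  6.9]
end f [-0.7  0.3  6.9]
contact z 73.5 f [1.2 0.5 7.3]
end f [-0.8  0.2  6.9]
[518.87271006  39.4905192 ]
roller [518.   40.3] 108.68392 [58.25890350341797, 115.75994873046875] mid [505.9  32.8] line 109.2 gap 160.9 areas [np.int32(451), np.int32(346), np.int32(59)] OFF 13.9 LAT 3.1
18.4917
```

View pics/w5.png

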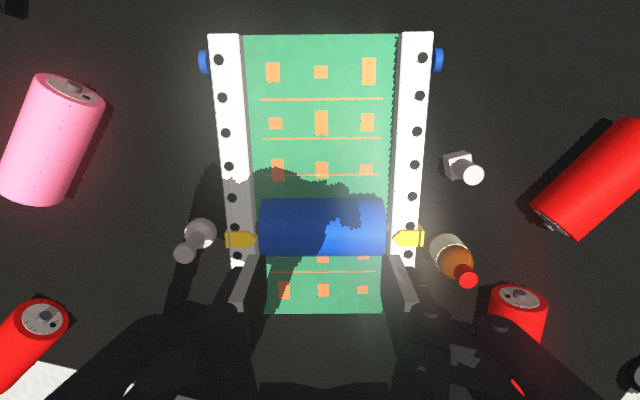

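```bash
cat >> h.py <<'E'
def view2(save):
    move_l([*(np.array([507,33])-15*d),300],A,300); wait(.2); r=measure(save)
    im=cv2.imread(f"pics/{save}.png"); cv2.imwrite(f"pics/{save}c.png",cv2.resize(im[120:280,220:430],None,fx=3.5,fy=3.5,interpolation=cv2.INTER_CUBIC)); return r
E
python3 - <<'E'
from h import *
c=np.array([518.5,39.8]); L=12.8
z=press(c,L/2,74); c=stroke(c,L,z); print(c); view2("w6"); print(get_obs()["t"])
k,im,B,Y=look("top",None,5,np.array([520,42,51]),100)
for a,p,m in B: print("top",axle(m,k))
print([(q[0],q[1].round(1)) for q in Y])
E
```

```text
contact z 73.0 f [-0.5 -1.2  7.6]
end f [-0.2 -0.1  7.9]
[506.37570844  35.69615372]
roller [506.5  34.7] 108.69784 [52.95923614501953, 116.5890884399414] mid [506.9  29.9] line 109.2 gap 162.5 areas [np.int32(319), np.int32(268), np.int32(57)] OFF 1.2 LAT 4.7
22.35
top (array([477.28039551,  68.79678345]), np.float32(63.391174), [21.382598876953125, 44.28413772583008])
[(np.int32(18), array([483.8, 106. ,  44. ])), (np.int32(12), array([535. , -60.2,  44. ])), (np.int32(5), array([532.6, -42.7,  44. ]))]
```

View pics/w6c.png

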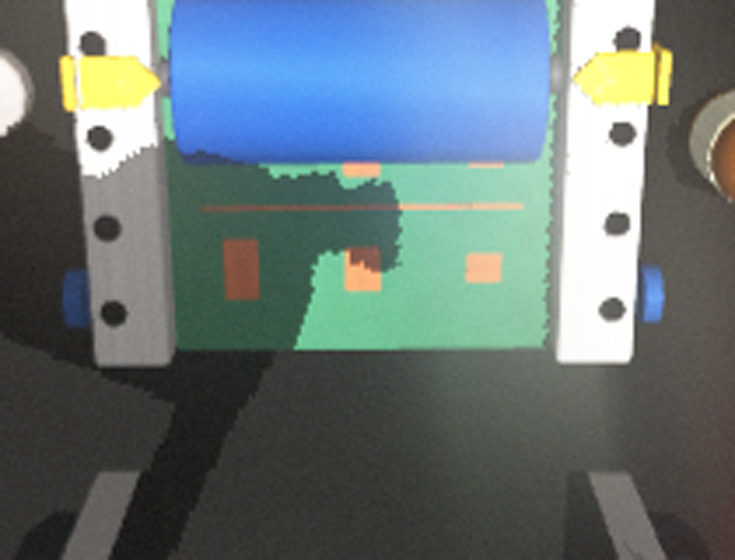

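It sits about 1–2 mm short: the stubs are at crop (165,78) and (557,74), and the pointer tips at (160,83) and (572,77). One small final stroke should correct it.

Run:
```python
from h import *
c=np.array([506.9,35.2]); L=1.6
z=press(c,L/2,74); stroke(c,L,z,speed=15)
move_l([*(np.array([507,33])-60*d),280],A,300); wait(.2); measure("w7")
im=cv2.imread("pics/w7.png"); cv2.imwrite("pics/w7c.png",cv2.resize(im[40:240,200:450],None,fx=3,fy=3,interpolation=cv2.INTER_CUBIC))
print(get_obs()["t"])
```

```text
contact z 72.5 f [-0.3  0.8  8.3]
end f [-0.8  1.2  8.5]
roller [505.7  34.2] 108.714874 [52.436763763427734, 117.36973571777344] mid [506.3  30.1] line 109.1 gap 163.0 areas [np.int32(407), np.int32(286), np.int32(72)] OFF 0.8 LAT 4.1
26.5417
```

View pics/w7c.png

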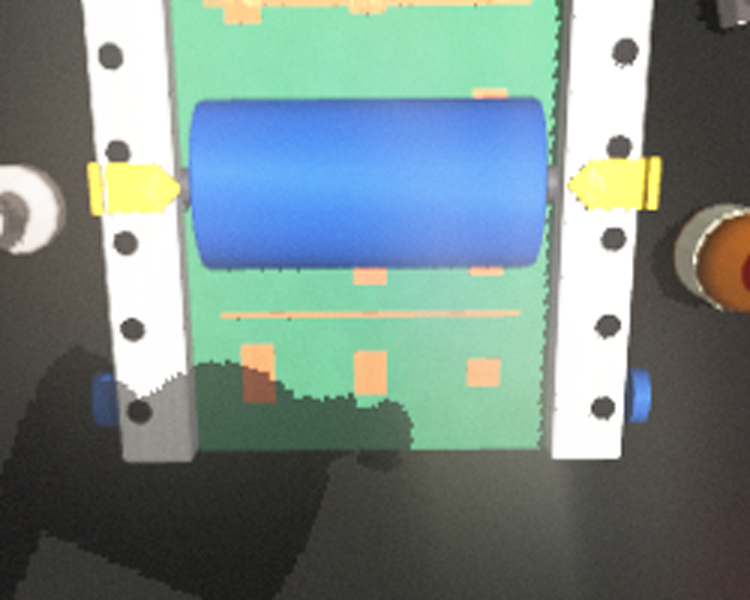

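The axle now lines up with the pointers: stubs at crop rows 186 and 183, pointer tips at rows 188 and 183, so within about 1 mm. The weight and flux bottle are untouched.

```bash
python3 -c "
from station import *
print(sign_off())"
```

```text
the job is handed in; nothing more can be done
None
```

I rolled the blue roller along the board in six top-only strokes; it now rests square and within about 1 mm of the pointer line, and the job was handed in at about 27 s.

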